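# Clamp the violin neck in the bench clamp

### The job

Slide the roughed-out violin neck along the clamp's bed until its root end is fully home against the end stop. Then take the T-handle and turn the screw clockwise until the rising resistance shows that the neck is firmly clamped, but do not overtighten, which would bruise the wood; let go and leave the things standing around undisturbed.

Things in the scene. Friction and masses are not known exactly. Their poses are not given: they have to be found in the camera images.
- clamp: Green cast C-frame clamp, bolted down. Origin on the bench below the screw axis; x along the bed to end stop and column, z up. In its frame, mm: bed 60 wide, x -165 to 35, top z 30; two guide rails 44 apart, 8 thick, x -75 to 35, up to z 44; base plate 110 wide, 10 high; overhead arm 40 wide, x -27 to 85, z 114 to 144; boss round the screw, radius 21, to z 145.
- stop (a point): Centre of the end stop's face, 46 mm above the bench, fixed, at x 35 in the clamp's frame; same axes as the clamp. The stop is 60 wide, up to z 60. The neck is home when its root end touches this face.
- neck_end (a point): Centre of the neck's flat root end face (40 wide, 32 high), 16 mm above the bed; x points out of the face to the end stop. It starts 30 to 60 mm short of the stop.
- neck_shaft (a point): Centre of the neck's shaft, half-way up, 155 mm behind the root end face; x points to the root end. The shaft is a straight bar 26 wide, 26 high (13 above and below this point), 90 long: grip it here across its width, or push. Sliding rubs on bed and rails with up to 8 N; 10 to 20 N of push on the stop is plenty.
- neck: Whole neck, one loose piece of pale maple, 230 long, about 0.17 kg, flat on the bed: root block 110 x 40 x 32 (between the rails, under the screw), slim shaft, head with small scroll at the outer end. Origin under the root block's centre, x to the root end, z up.
- tbar (a point): Centre of the steel T-bar on top of the screw, on the screw axis, about 205 mm above the bench. Bar 100 long along this point's x (level), 12 wide, 14 high, flat-sided; an 11 mm stem below it; top of the boss about 60 mm below this point. It sinks 5 mm per radian of tightening. Grip it firmly (40 N or more); more than one grasp may be needed.
- spindle (a joint): Angle of screw and T-bar, rad; grows clockwise seen from above, which tightens. Starts at 0 to 0.3; ends at -0.1 and 4.5. Turning it free takes a steady 0.45 N m (less is felt at standstill). Once the pad bears on the wood the torque rises over that by 0.05 N m per 10 N of clamping force. Firm: 20 to 80 N, a rise of 0.1 to 0.4, best 0.25. Bruised: above 110 N. The thread holds when let go.
- screw: The screw, carrying the foot with its cork pad, 26 mm square; moves up and down without turning, 5 mm per radian. Origin at the T-bar's centre. The pad starts 2 to 11 mm above the neck; how far is not known beforehand (the foot is set by hand), but the first 0.4 rad runs free. Once it bears, the clamping force grows by about 12 N per 0.1 rad. Force between it and the neck = clamping force.
- tumbler: Bystander: pale drinking tumbler, 64 across, 95 high, beside the clamp; origin under its centre. Leave alone.
- sanding_block: Bystander: cork sanding block 110 x 60 x 35, beside the clamp; origin under its centre. Leave alone.
- screwdriver: Bystander: screwdriver, about 200 long, lying beside the clamp. Leave alone.
Not all that is in view belongs to the job. What is shaped like the neck but yellow is not meant.

How it is judged:
By the outcome, as a careful person would: the job done as asked, in the order asked, and still so for the second after the job is handed in, with the robot touching nothing.
It also fails if it takes over 72 s, if anything falls off the work surface, if the arm or the gripper's body presses on something with over 40 N, if the wrist force passes 120 N, or if a joint passes its speed limit or range.

### The arm

A 6-joint arm with a two-finger parallel gripper is mounted at the origin on the work surface. World frame = base frame: x ahead of the robot, y to its left, z up, the work surface at z = 0. Lengths are in m, angles in rad, forces in N, time in s.
With the tool pointing down it reaches from about 0.25 to 0.775 m from the base axis. Payload 4 kg.
Tool frame: the origin (TCP) lies at the very end of the fingers, on their centre line; the grasp point (between the pads) lies tcp_to_grasp behind it (tcp_to_grasp is the distance from the TCP to the grasp point, in m); z points along the fingers, y is the direction in which the jaws open and shut (so a half turn about z gives the same grasp; the last joint's range is limited). The gripper opens to 94 mm and grips with 3 to 60 N. Pads are 16 mm wide; open, the fingers measure 119 mm over their backs; the gripper's body (75 mm by 177 mm) begins 78 mm behind the grasp point.
Start: joints at [-1.39, 0.087, 1.371, -0, 1.684, -0.103], TCP at [0.154, -0.528, 0.206] pointing down, gripper open.
Joint ranges: [-3.1, 3.1], [-0.76, 2.03], [0.27, 2.55], [-1.08, 4.22], [0.17, 2.65], [-2.57, 2.57]. Speed limits (rad/s): [2.79, 2.79, 3.14, 3.14, 3.14, 3.14].

### API

Orientations are given as [roll, pitch, yaw] about the fixed x, y, z axes, in that order (R = Rz(yaw) Ry(pitch) Rx(roll)).
In Python, from bench import * gives the robot as it stands.
- The arm moves only by the tool play_rows, never from a script. Its argument "rows" is a list of rows, each a list of 3 entries, a list of its own where there are three numbers: the finger opening in cm, from 0 to 9.4, then the shift along the world's x, y, z in cm, then the turn, a rotation vector about the world's x, y, z in rad. A call has 1 to 8 rows; each row is the pose to reach, as a shift and turn from the pose commanded when the call began; what a row does not reach only later rows make up. A row lasts 1/12 s, in which the tool goes at most 41.7 mm and 7.16 degrees, less where a joint would pass 70% of its speed; a pose out of reach is approached as far as the arm can. A call with a gripper value outside its range is refused whole. The fingers move at their own pace and stop on an object; the grip force is fixed at half the most. Time passes only in rows, so rows that repeat a pose let the fingers close. It gives the time, the measured TCP pose, the force and the opening at its end, in the units of the state.
- get_obs(): the state, without advancing time (a new reading comes with each control period).
- snapshot(name): name is "scene" or "top"; returns a dict with "pixels" (384x512x3 uint8, red, green, blue), "fx", "fy", "cx", "cy" (pixels), "rvec" (rotation vector, rad) and "tvec" (3), from world to camera coordinates, as OpenCV has them. Camera axes: x right, y down, z forward; pixel columns grow to the right and rows downward; lengths in m; the calibration is good to about 2 mm. A picture is of the moment at which its call begins. There is no depth.
- close_job(): hands the job in, once; it reports no verdict.
Trained networks look in the newest picture that a camera, given by its name, has taken for a name from the list of things; names that differ only in an ending like _2 or _b are one class to them, and where a whole thing is asked for, a point or a joint stands for the part that bears it (a point fixed in the world has none). Each returns a list of dicts, best first, with "confidence" (0 to 1); they miss things now and then, are a little off and sometimes report something else, mostly with a low value. They report only what shows in the picture. A call takes as long as a camera call. They do not tell look-alikes from the thing itself.
- silhouettes(camera, label): "mask" (384x512 bool, what is visible of it) and "point" ([row, column] in pixels, amid what is visible of it).
The state is a dict: "time": time; "joint_positions": joint angles; "qvel": joint speeds; "joint_torque": joint torques, N m; "tool_pos": TCP position; "ee_rot": TCP orientation; "wrist_force": force on the tool from outside, world axes, zero at the start; "wrist_torque": the same for the moment, N m; "width": finger opening in m.
Only numpy, scipy, OpenCV 4.12 (cv2) and the standard library are available. Lean on these libraries where they do the work, as an engineer would, in place of code of your own. Each camera call takes 0.05 s, during which the arm holds its last target. There are 200 camera calls.

## Working session

There is one attempt and no reset: what is moved stays moved. The work goes in short steps, Python scripts to look and compute and a tool call to move; the robot and the scene stay as the last step left them, time stands still between calls to the robot, and variables do not carry over. Pictures are saved under pics/ and viewed, about 8 in all and at most 12, crops included, and the job is handed in when it is done.

Besides the shell and the picture viewer there is one more tool, called after "Emit:" as name(argument=value, ...) on one line, values as JSON. play_rows: Moves the arm, as the interface text tells. Its arguments: {"type":"object","properties":{"rows":{"type":"array"}},"required":["rows"]}

```bash
mkdir -p pics; ls
python3 - <<'E'
from bench import *
import cv2,numpy as np
o=get_obs();print({k:np.round(v,3).tolist() for k,v in o.items()})
for n in("scene","top"):
    s=snapshot(n);cv2.imwrite(f"pics/{n}0.png",s["pixels"][:,:,::-1])
    print(n,s["fx"],s["fy"],s["cx"],s["cy"],s["rvec"],s["tvec"])
    for l in("clamp","neck","tbar","screw","tumbler","sanding_block","screwdriver"):
        for d in silhouettes(n,l):
            m=d["mask"];r,c=np.nonzero(m);print(n,l,round(d["confidence"],2),np.round(d["point"]),m.sum(),r.min(),r.max(),c.min(),c.max())
E
```

```text
pics
{'time': 0.0, 'joint_positions': [-1.39, 0.088, 1.372, -0.0, 1.684, -0.103], 'qvel': [0.001, -0.001, -0.0, -0.0, -0.0, 0.001], 'joint_torque': [0.0, -34.018, -30.242, 0.072, 0.033, -0.0], 'tool_pos': [0.154, -0.527, 0.204], 'ee_rot': [-3.139, -0.0, 0.284], 'wrist_force': [-0.087, -0.252, 0.08], 'wrist_torque': [-0.017, -0.011, 0.007], 'width': 0.094}
scene 357.87449424238054 357.87449424238054 253.67540880864092 187.30853375548313 [ 1.80186313  1.58266333 -0.70137547] [-0.15060962 -0.27622413  1.55344445]
scene neck 0.98 [172. 260.] 711 160 188 234 296
scene neck 0.65 [179. 211.] 159 167 191 206 214
scene neck 0.59 [236. 350.] 1126 206 260 314 384
scene screw 0.54 [190. 216.] 125 169 198 213 219
scene screw 0.2 [177. 213.] 111 168 191 207 213
scene tumbler 0.76 [210. 278.] 605 194 228 268 288
scene sanding_block 0.61 [202. 159.] 645 185 217 146 175
scene screwdriver 0.87 [249. 135.] 405 242 254 112 180
scene screwdriver 0.23 [187. 217.] 85 169 193 214 218
top 460.251422226107 460.251422226107 252.80054397249273 189.18348677841593 [ 2.16095198 -2.18098029  0.09744856] [0.0575865  0.62418429 1.30291027]
top clamp 0.33 [235. 290.] 1029 196 274 279 297
top neck 0.87 [165. 152.] 963 138 205 128 183
top neck 0.8 [233. 284.] 937 194 274 278 297
top neck 0.64 [272. 227.] 1020 256 293 183 262
top tbar 0.64 [182. 289.] 200 165 204 287 292
top screw 0.6 [181. 288.] 198 165 204 286 292
top tumbler 0.88 [197. 221.] 403 186 207 211 232
top tumbler 0.56 [194. 283.] 2704 156 248 265 305
top sanding_block 0.66 [240. 350.] 932 219 262 331 366
top screwdriver 0.79 [178. 366.] 321 165 184 327 388
top screwdriver 0.38 [193. 285.] 2790 155 248 265 305
```

Run:
```python
import cv2,numpy as np
a=cv2.imread("pics/scene0.png");b=cv2.imread("pics/top0.png")
cv2.imwrite("pics/s0c.png",cv2.resize(a[130:290,90:410],(800,400),interpolation=3))
cv2.imwrite("pics/t0c.png",cv2.resize(b[120:310,110:410],None,fx=2.6,fy=2.6,interpolation=3))
```

```text
(no output)
```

View pics/s0c.png

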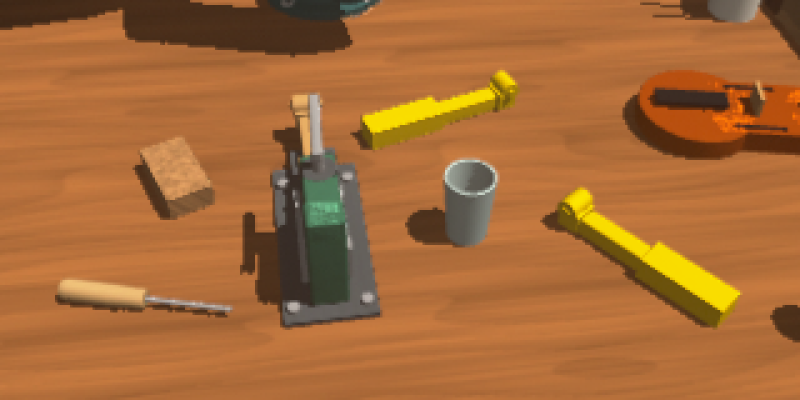

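View pics/t0c.png

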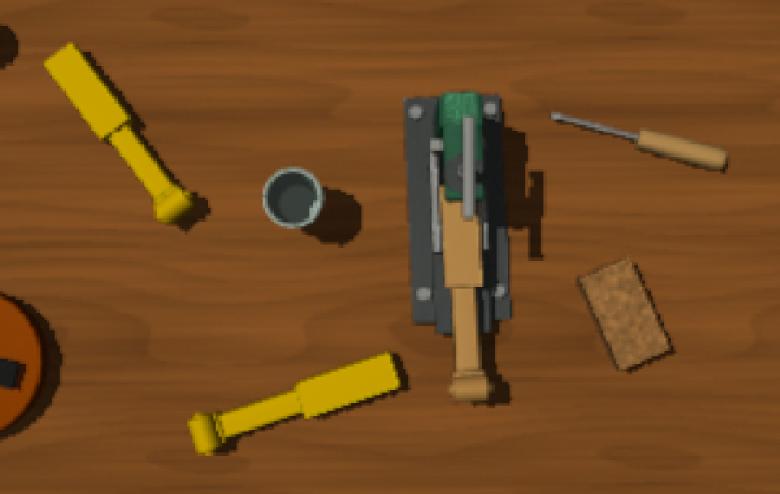

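The picture shows the pale maple neck on the clamp bed (top view about col 289, row 231). The yellow look-alikes are at (152,165) and (227,272). T-bar in the top view runs from col 290, row 165 to col 291, row 203. I choose the pale one in the clamp. Next I turn pixels into positions.

```bash
cat > h.py <<'E'
from bench import *
import cv2,numpy as np
def bp(s,px,z):
    R=cv2.Rodrigues(np.array(s["rvec"],float))[0];t=np.array(s["tvec"],float)
    px=np.atleast_2d(np.array(px,float));d=np.c_[(px[:,0]-s["cx"])/s["fx"],(px[:,1]-s["cy"])/s["fy"],np.ones(len(px))]@R
    c=-R.T@t;return c+d*((z-c[2])/d[:,2])[:,None]
def pr(s,P):
    K=np.array([[s["fx"],0,s["cx"]],[0,s["fy"],s["cy"]],[0,0,1]])
    return cv2.projectPoints(np.atleast_2d(np.array(P,float)),np.array(s["rvec"],float),np.array(s["tvec"],float),K,None)[0][:,0]
def best(n,l,i=0): return silhouettes(n,l)[i]
E
python3 - <<'E'
from h import *
s=snapshot("top")
C=lambda L:np.array(L)/2.6+[110,120]
print("base",bp(s,C([(405,98),(500,95),(511,318),(413,324)]),.01))
print("bolts",bp(s,C([(415,111),(490,107),(500,291),(423,295)]),.012))
print("tbar",bp(s,C([(468,117),(470,215)]),.212))
print("rootblock front corners z.062",bp(s,C([(445,286),(481,287),(441,202),(480,202)]),.062))
print("shaft",bp(s,C([(454,290),(477,290),(457,373),(480,373)]),.056))
print("bed end",bp(s,C([(437,330),(493,330)]),.03))
for l in("tbar","neck"):
  for d in silhouettes("top",l):
    m=d["mask"]
    if abs(d["point"][1]-288)>12: continue
    (c,sz,a)=cv2.minAreaRect(np.argwhere(m)[:,::-1].astype(np.float32));print(l,c,sz,a,bp(s,c,.212 if l=="tbar" else .056))
E
```

```text
base [[ 0.71968969  0.01272424  0.01      ]
 [ 0.72207911 -0.09530548  0.01      ]
 [ 0.47008492 -0.1027739   0.01      ]
 [ 0.46439914  0.00676104  0.01      ]]
bolts [[ 0.70434539  0.00160778  0.012     ]
 [ 0.70809795 -0.0834964   0.012     ]
 [ 0.50022243 -0.09086226  0.012     ]
 [ 0.4965451  -0.00475134  0.012     ]]
tbar [[ 0.66749149 -0.0427763   0.212     ]
 [ 0.57277878 -0.0431188   0.212     ]]
rootblock front corners z.062 [[ 0.50608185 -0.02666111  0.062     ]
 [ 0.50465992 -0.06539274  0.062     ]
 [ 0.59681955 -0.02366739  0.062     ]
 [ 0.59642369 -0.06592558  0.062     ]]
shaft [[ 0.50171661 -0.03666671  0.056     ]
 [ 0.50149272 -0.06153048  0.056     ]
 [ 0.41288437 -0.03851327  0.056     ]
 [ 0.41267027 -0.06321615  0.056     ]]
bed end [[ 0.4581306  -0.01895954  0.03      ]
 [ 0.45758634 -0.08051584  0.03      ]]
tbar (289.0, 184.5) (37.0, 4.0) 90.0 [[ 0.61834208 -0.03946307  0.212     ]]
neck (287.37896728515625, 233.95816040039062) (80.62293243408203, 14.269546508789062) 87.27368927001953 [[ 0.49487534 -0.04432604  0.056     ]]
```

Emit:
play_rows(rows=[[9.4,[3,4.5,0],[0,0,-0.03]],[9.4,[5,7.5,0],[0,0,-0.07]],[9.4,[7,11,0],[0,0,-0.1]],[9.4,[9,14,0],[0,0,-0.13]],[9.4,[11,17,0],[0,0,-0.16]],[9.4,[13,20,0],[0,0,-0.2]],[9.4,[15,23,0],[0,0,-0.23]],[9.4,[17,26,0],[0,0,-0.26]]])

```text
time: 1.62
tool_pos: [0.3246, -0.2664, 0.2058]
ee_rot: [3.141, -0.001, 0.022]
wrist_force: [-0.3, 0.1, -0.1]
width: 0.0937
```

```bash
python3 -c "
import bench;print([x for x in dir(bench) if x[0]!='_']);print(getattr(bench,'tcp_to_grasp',None))"
```

```text
['IKError', 'close_job', 'get_obs', 'silhouettes', 'snapshot', 'tcp_to_grasp']
0.0188
```

Emit:
play_rows(rows=[[9.4,[2,3,0],[0,0,0]],[9.4,[4,6,0],[0,0,0]],[9.4,[6,9.5,0],[0,0,0]],[9.4,[8,13,0],[0,0,0]],[9.4,[10,16,0],[0,0,0]],[9.4,[12,19,0],[0,0,0]],[9.4,[13.6,21.6,-2],[0,0,0]],[9.4,[13.6,21.6,-5],[0,0,0]]])

```text
time: 2.28
tool_pos: [0.4645, -0.0481, 0.1585]
ee_rot: [-3.141, -0.009, 0.03]
wrist_force: [0.1, 0.1, -1.1]
width: 0.0939
```

Emit:
play_rows(rows=[[9.4,[0,0,-3],[0,0,0]],[9.4,[0,0,-6],[0,0,0]],[9.4,[0,0,-7],[0,0,0]],[9.4,[0,0,-7],[0,0,0]]])

```text
time: 2.62
tool_pos: [0.4576, -0.0514, 0.0824]
ee_rot: [-3.14, 0.007, 0.024]
wrist_force: [-0.7, 0.4, -0.3]
width: 0.0942
```

Run:
```python
from h import *
o=get_obs();print(o["tool_pos"],o["ee_rot"])
s=snapshot("top");a=s["pixels"][140:300,200:400,::-1]
t=snapshot("scene");b=t["pixels"][150:270,180:300,::-1]
cv2.imwrite("pics/a1.png",np.hstack([cv2.resize(a,(500,400),interpolation=3),cv2.resize(b,(400,400),interpolation=3)])[:, :800] if 0 else cv2.resize(np.hstack([cv2.resize(a,(400,320),interpolation=3),cv2.resize(b,(320,320),interpolation=3)]),None,fx=1.1,fy=1.1))
```

```text
[ 0.45757853 -0.05139459  0.082391  ] [-3.13990472  0.0067942   0.02395163]
```

View pics/a1.png

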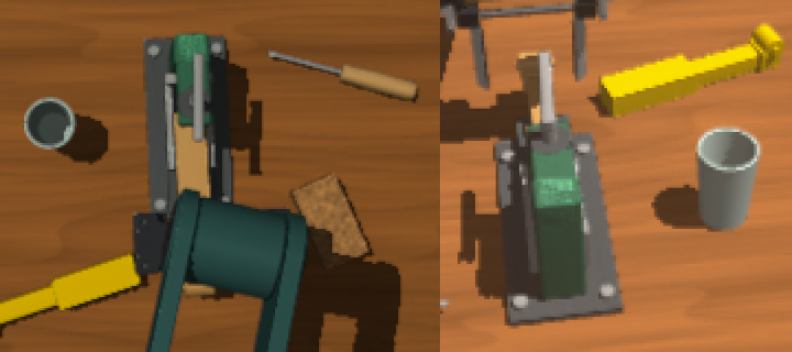

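Fingers straddle the shaft (scene crop, about col 480–585, row 80). The yellow look-alike sits close to the left finger, so I narrow the opening before descending.

Emit:
play_rows(rows=[[5,[0,0,0],[0,0,0]],[5,[0,0,0],[0,0,0]],[5,[0,0,0],[0,0,0]],[5,[0.2,0.1,-2.5],[0,0,0]],[5,[0.2,0.1,-4.2],[0,0,0]],[5,[0.2,0.1,-4.7],[0,0,0]],[5,[0.2,0.1,-4.7],[0,0,0]]])

```text
time: 3.3
tool_pos: [0.461, -0.0509, 0.0376]
ee_rot: [-3.141, 0.003, 0.024]
wrist_force: [0.2, -0.5, 0.1]
width: 0.0517
```

Emit:
play_rows(rows=[[0,[0,0,0],[0,0,0]],[0,[0,0,0],[0,0,0]],[0,[0,0,0],[0,0,0]],[0,[0,0,0],[0,0,0]],[0,[0,0,0],[0,0,0]]])

```text
time: 3.72
tool_pos: [0.4629, -0.0507, 0.0398]
ee_rot: [-3.141, -0.002, 0.025]
wrist_force: [-0.0, 1.4, 3.3]
width: 0.0262
```

Emit:
play_rows(rows=[[0,[0.8,0,0],[0,0,0]],[0,[1.6,0.05,0],[0,0,0]],[0,[2.4,0.05,0],[0,0,0]],[0,[3.0,0.1,0],[0,0,0]],[0,[3.4,0.1,0],[0,0,0]],[0,[3.6,0.1,0],[0,0,0]],[0,[3.6,0.1,0],[0,0,0]]])

```text
time: 4.3
tool_pos: [0.4929, -0.0474, 0.0397]
ee_rot: [-3.136, 0.013, 0.025]
wrist_force: [-16.6, 6.4, 17.3]
width: 0.026
```

Emit:
play_rows(rows=[[0,[0.1,0,0],[0,0,0]],[0,[0.2,0,0],[0,0,0]],[0,[0.2,0,0],[0,0,0]],[0,[0.2,0,0],[0,0,0]]])

```text
time: 4.63
tool_pos: [0.4947, -0.0473, 0.0397]
ee_rot: [-3.136, 0.012, 0.025]
wrist_force: [-16.2, 6.6, 17.6]
width: 0.0258
```

Emit:
play_rows(rows=[[0,[0,-0.1,0.2],[0,0,0]],[0,[0,-0.2,0.3],[0,0,0]],[0,[0,-0.2,0.3],[0,0,0]],[0,[0,-0.2,0.3],[0,0,0]]])

```text
time: 4.97
tool_pos: [0.4953, -0.0473, 0.0398]
ee_rot: [-3.132, 0.011, 0.025]
wrist_force: [-8.9, 10.7, 2.9]
width: 0.0257
```

Emit:
play_rows(rows=[[0,[0.1,0,0],[0,0,0]],[0,[0.2,0,0],[0,0,0]],[0,[0.2,0,0],[0,0,0]],[0,[0.2,0,0],[0,0,0]]])

```text
time: 5.3
tool_pos: [0.4957, -0.0473, 0.0397]
ee_rot: [-3.132, 0.015, 0.026]
wrist_force: [-12.7, 10.5, 6.1]
width: 0.0259
```

Emit:
play_rows(rows=[[0,[0,0.2,0.1],[0,0,0]],[0,[0,0.35,0.1],[0,0,0]],[0,[0,0.35,0.1],[0,0,0]],[0,[0,0.35,0.1],[0,0,0]]])

```text
time: 5.63
tool_pos: [0.5, -0.0466, 0.0413]
ee_rot: [-3.138, 0.005, 0.025]
wrist_force: [-3.6, 4.4, -0.1]
width: 0.0262
```

Emit:
play_rows(rows=[[0,[0.1,0,0],[0,0,0]],[0,[0.3,0,0],[0,0,0]],[0,[0.3,0,0],[0,0,0]],[0,[0.3,0,0],[0,0,0]]])

```text
time: 5.97
tool_pos: [0.501, -0.0465, 0.0408]
ee_rot: [-3.137, 0.01, 0.025]
wrist_force: [-7.5, 4.8, 1.5]
width: 0.0258
```

Emit:
play_rows(rows=[[0,[0.2,0.2,0],[0,0,0]],[0,[0.3,0.2,0.1],[0,0,0]],[0,[0.3,0.2,0.1],[0,0,0]],[0,[0.3,0.2,0.1],[0,0,0]]])

```text
time: 6.3
tool_pos: [0.5011, -0.0455, 0.0404]
ee_rot: [-3.139, 0.017, 0.024]
wrist_force: [-12.5, 2.1, -0.1]
width: 0.0257
```

Emit:
play_rows(rows=[[0,[0.2,0,0],[0,0,0]],[0,[0.3,0,0],[0,0,0]],[0,[0.3,0,0],[0,0,0]],[0,[0.3,0,0],[0,0,0]]])

```text
time: 6.63
tool_pos: [0.5014, -0.0454, 0.0398]
ee_rot: [-3.138, 0.023, 0.025]
wrist_force: [-17.5, 2.7, 3.4]
width: 0.0262
```

Emit:
play_rows(rows=[[0,[0.2,0,0],[0,0,0]],[0,[0.3,0,0],[0,0,0]],[0,[0.3,0,0],[0,0,0]],[0,[0.3,0,0],[0,0,0]]])

```text
time: 6.97
tool_pos: [0.502, -0.0453, 0.0397]
ee_rot: [-3.138, 0.029, 0.025]
wrist_force: [-23.4, 1.6, 6.4]
width: 0.0257
```

Emit:
play_rows(rows=[[0,[-0.4,0,0],[0,0,0]],[0,[-0.8,0,0],[0,0,0]],[0,[-0.8,0,0],[0,0,0]],[5,[-0.8,0,0],[0,0,0]],[5,[-0.8,0,0],[0,0,0]],[5,[-0.8,0,0],[0,0,0]],[5,[-0.8,0,1],[0,0,0]],[5,[-0.8,0,4],[0,0,0]]])

```text
time: 7.63
tool_pos: [0.5032, -0.0462, 0.0803]
ee_rot: [-3.14, 0.008, 0.023]
wrist_force: [0.6, -0.0, -0.5]
width: 0.0494
```

Emit:
play_rows(rows=[[6,[-1.5,0,4],[0,0,0.12]],[6,[-3,0,8],[0,0,0.24]],[6,[-5,0,12],[0,0,0.36]],[6,[-7,0,16],[0,0,0.48]],[6,[-10,0,19],[0,0,0.6]],[6,[-13,0,19],[0,0,0.72]],[6,[-16,0,19],[0,0,0.84]],[6,[-16,0,19],[0,0,0.96]]])

```text
time: 8.3
tool_pos: [0.3434, -0.0467, 0.2776]
ee_rot: [3.134, -0.001, 0.988]
wrist_force: [1.5, -0.0, -0.1]
width: 0.0599
```

Run:
```python
from h import *
o=get_obs();print(o["tool_pos"],o["ee_rot"],o["wrist_force"],o["joint_positions"])
s=snapshot("top");a=s["pixels"][150:300,240:360,::-1]
t=snapshot("scene");b=t["pixels"][150:250,180:260,::-1]
cv2.imwrite("pics/a2.png",np.hstack([cv2.resize(a,(440,550),interpolation=3),cv2.resize(b,(352,440),interpolation=3).copy() if 0 else cv2.resize(b,(352,550),interpolation=3)]))
for l in("neck","tbar"):
  for d in silhouettes("top",l):
    r,c=np.nonzero(d["mask"]);print(l,round(d["confidence"],2),d["point"],r.min(),r.max(),c.min(),c.max())
```

```text
[ 0.34343748 -0.04668659  0.27760394] [ 3.13381415e+00 -1.29875443e-03  9.88464476e-01] [ 1.47028511 -0.03587936 -0.13668718] [-2.98190430e-01 -3.81519728e-01  1.63769100e+00 -9.79655295e-04
  1.87759056e+00  2.83846956e-01]
neck 0.77 [273.4, 227.4] 256 293 183 262
neck 0.76 [165.0, 151.7] 137 204 128 182
neck 0.56 [185.4, 290.3] 165 204 285 292
neck 0.55 [230.6, 287.0] 196 260 279 298
neck 0.39 [192.1, 282.5] 155 248 265 305
tbar 0.61 [182.1, 291.4] 165 204 287 292
```

View pics/a2.png

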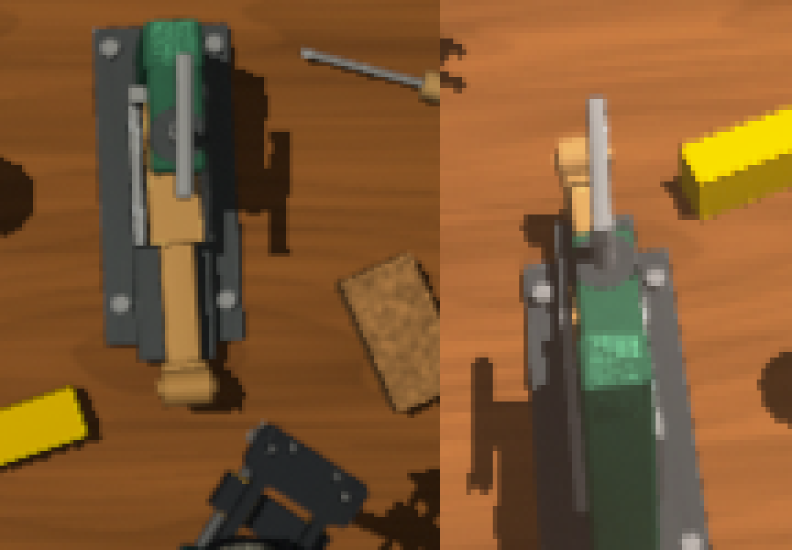

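Neck's root-block rear edge is now level with the rail ends (crop row ~242), so it is home, about 38.5 mm of travel. T-bar in the crop runs from (183,52) to (184,197). I check the T-bar centre with both cameras.

Run:
```python
from h import *
s=snapshot("top");t=snapshot("scene")
e=bp(s,[(240+183/3.667,150+52/3.667),(240+184/3.667,150+197/3.667)],.212);print(e,e.mean(0))
for y in(0,):
  print(pr(t,e))   # expect (215.7,167.6) far/near and (217,192)
T=t["pixels"].astype(int)
g=(T.max(2)-T.min(2)<25)&(T.max(2)>110)
r,c=np.nonzero(g[160:200,205:230]);print([(i+160,c[r==i].min()+205,c[r==i].max()+205) for i in np.unique(r)])
S=s["pixels"].astype(int);g=(S.max(2)-S.min(2)<25)&(S.max(2)>100)
r,c=np.nonzero(g[155:210,282:300]);print([(i+155,c[r==i].min()+282,c[r==i].max()+282) for i in np.unique(r)])
```

```text
[[ 0.66956894 -0.04257138  0.212     ]
 [ 0.57022511 -0.04160331  0.212     ]] [ 0.61989703 -0.04208735  0.212     ]
[[214.94549424 189.47505904]
 [213.30101468 165.6736958 ]]
[(np.int64(168), np.int64(214), np.int64(216)), (np.int64(169), np.int64(214), np.int64(216)), (np.int64(170), np.int64(214), np.int64(216)), (np.int64(171), np.int64(214), np.int64(216)), (np.int64(172), np.int64(214), np.int64(216)), (np.int64(173), np.int64(214), np.int64(217)), (np.int64(174), np.int64(214), np.int64(217)), (np.int64(175), np.int64(214), np.int64(217)), (np.int64(176), np.int64(214), np.int64(217)), (np.int64(177), np.int64(214), np.int64(217)), (np.int64(178), np.int64(215), np.int64(217)), (np.int64(179), np.int64(215), np.int64(217)), (np.int64(180), np.int64(214), np.int64(217)), (np.int64(181), np.int64(214), np.int64(217)), (np.int64(182), np.int64(215), np.int64(217)), (np.int64(183), np.int64(214), np.int64(217)), (np.int64(184), np.int64(215), np.int64(217)), (np.int64(185), np.int64(215), np.int64(217)), (np.int64(186), np.int64(215), np.int64(217)), (np.int64(187), np.int64(215),
[... 1996 characters left out ...]
int64(189), np.int64(288), np.int64(291)), (np.int64(190), np.int64(288), np.int64(291)), (np.int64(191), np.int64(288), np.int64(291)), (np.int64(192), np.int64(288), np.int64(291)), (np.int64(193), np.int64(288), np.int64(291)), (np.int64(194), np.int64(288), np.int64(291)), (np.int64(195), np.int64(288), np.int64(291)), (np.int64(196), np.int64(288), np.int64(291)), (np.int64(197), np.int64(288), np.int64(291)), (np.int64(198), np.int64(288), np.int64(291)), (np.int64(199), np.int64(288), np.int64(291)), (np.int64(200), np.int64(288), np.int64(291)), (np.int64(201), np.int64(288), np.int64(291)), (np.int64(202), np.int64(288), np.int64(291)), (np.int64(203), np.int64(289), np.int64(291))]
```

Emit:
play_rows(rows=[[6,[1.5,0,0],[0,0,0.12]],[6,[3,0,0],[0,0,0.24]],[6,[4.5,0,0],[0,0,0.36]],[6,[6,0,0],[0,0,0.48]],[6,[7.5,0,0],[0,0,0.6]],[6,[9,0,0],[0,0,0.72]],[6,[10.5,0,0],[0,0,0.84]],[6,[12,0,0],[0,0,0.96]]])

```text
time: 9.27
tool_pos: [0.4674, -0.0464, 0.2725]
ee_rot: [-3.14, -0.001, 1.949]
wrist_force: [0.1, -0.5, 0.4]
width: 0.0604
```

Emit:
play_rows(rows=[[6,[1.5,0,0],[0,0,0.12]],[6,[3,0,0],[0,0,0.24]],[6,[5,0.1,0],[0,0,0.36]],[6,[7,0.2,0],[0,0,0.48]],[6,[9,0.2,0],[0,0,0.6]],[6,[11,0.3,0],[0,0,0.72]],[6,[13,0.3,0],[0,0,0.84]],[6,[15,0.4,0],[0,0,0.96]]])

```text
time: 9.93
tool_pos: [0.6176, -0.0424, 0.2718]
ee_rot: [-3.141, -0.002, 2.908]
wrist_force: [-0.7, 0.2, 1.0]
width: 0.0606
```

Emit:
play_rows(rows=[[6,[0.6,0,0],[0,0,0.12]],[6,[0.6,0,-1],[0,0,0.22]],[6,[0.6,0,-2],[0,0,0.22]],[6,[0.6,0,-3],[0,0,0.22]],[6,[0.6,0,-3],[0,0,0.22]]])

```text
time: 10.35
tool_pos: [0.6209, -0.0422, 0.2393]
ee_rot: [3.141, -0.007, 3.121]
wrist_force: [0.4, -0.2, -1.7]
width: 0.0602
```

Emit:
play_rows(rows=[[6,[0,0,-2],[0,0,0.01]],[6,[0,0,-4],[0,0,0.01]],[6,[0,0,-5.2],[0,0,0.01]],[6,[0,0,-5.2],[0,0,0.01]],[6,[0,0,-5.2],[0,0,0.01]]])

```text
time: 10.77
tool_pos: [0.6215, -0.0425, 0.1909]
ee_rot: [3.141, -0.002, 3.133]
wrist_force: [0.3, 0.5, 0.4]
width: 0.0603
```

Emit:
play_rows(rows=[[0,[0,0,0],[0,0,0]],[0,[0,0,0],[0,0,0]],[0,[0,0,0],[0,0,0]],[0,[0,0,0],[0,0,0]],[0,[0,0,0],[0,0,0]],[0,[0,0,0],[0,0,0]],[0,[0,0,0],[0,0,0]]])

```text
time: 11.35
tool_pos: [0.6221, -0.0418, 0.1917]
ee_rot: [3.14, 0.0, 3.134]
wrist_force: [0.8, 8.5, 1.8]
width: 0.0164
```

```bash
cat > o.py <<'E'
from bench import *
import numpy as np
o=get_obs()
for k in("tool_pos","ee_rot","wrist_force","wrist_torque","width","joint_positions"):print(k,np.round(o[k],4).tolist())
E
python3 o.py
```

```text
tool_pos [0.6221, -0.0418, 0.1917]
ee_rot [3.1397, 0.0003, 3.1341]
wrist_force [0.8432, 8.4852, 1.8277]
wrist_torque [1.6354, -0.1666, -0.04]
width 0.0164
joint_positions [-0.159, 0.2543, 1.2057, 0.0019, 1.6815, -1.7221]
```

Emit:
play_rows(rows=[[0,[0,0.2,-0.2],[0,0,0]],[0,[0,0.2,-0.3],[0,0,0]],[0,[0,0.2,-0.3],[0,0,0]],[0,[0,0.2,-0.3],[0,0,0]],[0,[0,0.2,-0.3],[0,0,0]]])

```text
time: 11.77
tool_pos: [0.6223, -0.0393, 0.191]
ee_rot: [3.14, 0.003, 3.134]
wrist_force: [-2.3, 3.1, 6.8]
width: 0.012
```

```bash
python3 o.py
```

```text
tool_pos [0.6223, -0.0393, 0.191]
ee_rot [3.1399, 0.0028, 3.1344]
wrist_force [-2.2859, 3.0542, 6.7816]
wrist_torque [0.6369, 0.1949, -0.1821]
width 0.012
joint_positions [-0.1551, 0.2527, 1.209, 0.0021, 1.6773, -1.7185]
```

Emit:
play_rows(rows=[[0,[0,0.1,-0.05],[0,0,-0.06]],[0,[0,0.1,-0.05],[0,0,-0.12]],[0,[0,0.1,-0.1],[0,0,-0.18]],[0,[0,0.1,-0.1],[0,0,-0.24]],[0,[0,0.1,-0.15],[0,0,-0.3]]])

```text
time: 12.18
tool_pos: [0.6223, -0.0397, 0.1897]
ee_rot: [-3.141, 0.003, 2.832]
wrist_force: [-2.7, -0.5, 7.3]
width: 0.012
```

```bash
python3 o.py
```

```text
tool_pos [0.6223, -0.0397, 0.1897]
ee_rot [-3.1415, 0.0031, 2.8319]
wrist_force [-2.7386, -0.5452, 7.2783]
wrist_torque [0.0484, 0.3395, 0.4688]
width 0.012
joint_positions [-0.1543, 0.2527, 1.2116, -0.0006, 1.6742, -1.4154]
```

Emit:
play_rows(rows=[[0,[0,0,-0.05],[0,0,-0.06]],[0,[0,0,-0.05],[0,0,-0.12]],[0,[0,0,-0.1],[0,0,-0.18]],[0,[0,0,-0.1],[0,0,-0.24]],[0,[0,0,-0.15],[0,0,-0.3]]])

```text
time: 12.6
tool_pos: [0.6221, -0.0401, 0.1882]
ee_rot: [3.142, 0.003, 2.532]
wrist_force: [-3.0, -0.9, 8.1]
width: 0.0118
```

```bash
python3 o.py
```

```text
tool_pos [0.6221, -0.0401, 0.1882]
ee_rot [3.1416, 0.003, 2.5316]
wrist_force [-3.0259, -0.8947, 8.089]
wrist_torque [-0.1706, 0.363, 0.408]
width 0.0118
joint_positions [-0.1545, 0.253, 1.2142, -0.0013, 1.6716, -1.1154]
```

Emit:
play_rows(rows=[[0,[0,0,-0.05],[0,0,-0.06]],[0,[0,0,-0.05],[0,0,-0.12]],[0,[0,0,-0.1],[0,0,-0.18]]])

```text
time: 12.85
tool_pos: [0.622, -0.0402, 0.1873]
ee_rot: [3.142, 0.003, 2.352]
wrist_force: [-2.8, -1.4, 7.7]
width: 0.0118
```

```bash
python3 o.py
```

```text
tool_pos [0.622, -0.0402, 0.1873]
ee_rot [3.1415, 0.003, 2.3515]
wrist_force [-2.7889, -1.3637, 7.6847]
wrist_torque [-0.1918, 0.5186, 0.3799]
width 0.0118
joint_positions [-0.1546, 0.2531, 1.2159, -0.0017, 1.6701, -0.9355]
```

Emit:
play_rows(rows=[[0,[0,0,-0.05],[0,0,-0.06]],[0,[0,0,-0.05],[0,0,-0.12]],[0,[0,0,-0.1],[0,0,-0.18]],[0,[0,0,-0.1],[0,0,-0.24]]])

```text
time: 13.18
tool_pos: [0.6217, -0.0405, 0.1861]
ee_rot: [-3.142, 0.003, 2.111]
wrist_force: [-4.0, -1.0, 5.9]
width: 0.0117
```

```bash
python3 o.py
```

```text
tool_pos [0.6217, -0.0405, 0.1861]
ee_rot [-3.1416, 0.0028, 2.1113]
wrist_force [-3.9685, -1.0104, 5.9415]
wrist_torque [-0.2873, 0.5501, 0.4106]
width 0.0117
joint_positions [-0.1547, 0.2533, 1.218, -0.0022, 1.6685, -0.6955]
```

Emit:
play_rows(rows=[[0,[0,0,-0.05],[0,0,-0.06]],[0,[0,0,-0.05],[0,0,-0.12]],[0,[0,0,-0.1],[0,0,-0.18]]])

```text
time: 13.43
tool_pos: [0.6214, -0.0406, 0.1851]
ee_rot: [-3.141, 0.003, 1.931]
wrist_force: [-5.4, -2.1, 8.3]
width: 0.0117
```

```bash
python3 o.py
```

```text
tool_pos [0.6214, -0.0406, 0.1851]
ee_rot [-3.1415, 0.0028, 1.9312]
wrist_force [-5.4289, -2.0532, 8.2984]
wrist_torque [-0.3656, 0.7148, 0.3973]
width 0.0117
joint_positions [-0.1548, 0.2535, 1.2197, -0.0025, 1.6672, -0.5154]
```

Emit:
play_rows(rows=[[0,[-0.1,0,-0.05],[0,0,-0.06]],[0,[-0.15,-0.05,-0.1],[0,0,-0.12]],[0,[-0.15,-0.05,-0.15],[0,0,-0.18]]])

```text
time: 13.68
tool_pos: [0.6213, -0.0406, 0.1843]
ee_rot: [3.137, 0.003, 1.752]
wrist_force: [-2.2, -0.4, 7.5]
width: 0.0116
```

```bash
python3 o.py
```

```text
tool_pos [0.6213, -0.0406, 0.1843]
ee_rot [3.1374, 0.0027, 1.7516]
wrist_force [-2.2215, -0.4182, 7.5256]
wrist_torque [-0.1807, 0.2982, 0.3699]
width 0.0116
joint_positions [-0.1557, 0.2504, 1.2252, -0.0012, 1.6612, -0.3366]
```

Emit:
play_rows(rows=[[0,[0,0,-0.05],[0,0,-0.06]],[0,[0,0,-0.05],[0,0,-0.12]],[0,[0,0,-0.1],[0,0,-0.18]]])

```text
time: 13.93
tool_pos: [0.621, -0.0407, 0.1835]
ee_rot: [3.138, 0.002, 1.572]
wrist_force: [-3.1, -1.2, 9.1]
width: 0.012
```

```bash
python3 o.py
```

```text
tool_pos [0.621, -0.0407, 0.1835]
ee_rot [3.1376, 0.0022, 1.5718]
wrist_force [-3.0798, -1.1974, 9.099]
wrist_torque [-0.1927, 0.4866, 0.5459]
width 0.012
joint_positions [-0.1556, 0.2505, 1.2266, -0.0016, 1.6602, -0.1568]
```

Emit:
play_rows(rows=[[0,[0,0,-0.05],[0,0,-0.06]],[0,[0,0,-0.05],[0,0,-0.12]]])

```text
time: 14.1
tool_pos: [0.6209, -0.0407, 0.183]
ee_rot: [3.138, 0.002, 1.452]
wrist_force: [-2.4, -0.7, 7.7]
width: 0.0119
```

```bash
python3 o.py
```

```text
tool_pos [0.6209, -0.0407, 0.183]
ee_rot [3.1377, 0.0018, 1.452]
wrist_force [-2.4164, -0.6807, 7.6946]
wrist_torque [-0.2385, 0.5116, 0.562]
width 0.0119
joint_positions [-0.1556, 0.2505, 1.2275, -0.0017, 1.6596, -0.037]
```

Emit:
play_rows(rows=[[0,[0,0,-0.05],[0,0,-0.06]],[0,[0,0,-0.05],[0,0,-0.12]]])

```text
time: 14.27
tool_pos: [0.6207, -0.0407, 0.1825]
ee_rot: [3.138, 0.001, 1.332]
wrist_force: [-3.7, -0.3, 8.0]
width: 0.012
```

```bash
python3 o.py
```

```text
tool_pos [0.6207, -0.0407, 0.1825]
ee_rot [3.1379, 0.0014, 1.3322]
wrist_force [-3.6516, -0.3089, 7.9966]
wrist_torque [-0.1816, 0.554, 0.6485]
width 0.012
joint_positions [-0.1556, 0.2505, 1.2285, -0.0017, 1.659, 0.0828]
```

Emit:
play_rows(rows=[[0,[0,0,-0.03],[0,0,-0.05]]])

```text
time: 14.35
tool_pos: [0.6206, -0.0407, 0.1822]
ee_rot: [3.138, 0.001, 1.282]
wrist_force: [-4.9, -0.5, 9.5]
width: 0.0122
```

```bash
python3 o.py
```

```text
tool_pos [0.6206, -0.0407, 0.1822]
ee_rot [3.138, 0.0013, 1.2824]
wrist_force [-4.8994, -0.5274, 9.5359]
wrist_torque [-0.1719, 0.6699, 0.6722]
width 0.0122
joint_positions [-0.1556, 0.2506, 1.2289, -0.0018, 1.6587, 0.1326]
```

Emit:
play_rows(rows=[[5,[0,0,0],[0,0,0]],[5,[0,0,0],[0,0,0]],[5,[0,0,0],[0,0,0]],[5,[0,0,0],[0,0,0]],[5,[0,0,2],[0,0,0]],[5,[0,0,5],[0,0,0]],[5,[0,0,8],[0,0,0]],[5,[0,0,10],[0,0,0]]])

```text
time: 15.02
tool_pos: [0.6209, -0.04, 0.2811]
ee_rot: [3.139, -0.0, 1.284]
wrist_force: [0.2, 0.8, 0.0]
width: 0.05
```

Emit:
play_rows(rows=[[5,[-3,0,0],[0,0,0]],[5,[-7,0,0],[0,0,0]],[5,[-11,0,0],[0,0,0]],[5,[-15,0,0],[0,0,0]],[5,[-19,0,0],[0,0,0]],[5,[-23,0,0],[0,0,0]],[5,[-27,0,0],[0,0,0]],[5,[-27,0,0],[0,0,0]]])

```text
time: 15.68
tool_pos: [0.3454, -0.0394, 0.2795]
ee_rot: [3.14, 0.001, 1.283]
wrist_force: [0.7, 1.5, -0.4]
width: 0.0498
```

```bash
python3 o.py | head -4
python3 - <<'E'
from h import *
s=snapshot("top");a=s["pixels"][150:300,240:360,::-1]
t=snapshot("scene");b=t["pixels"][150:260,100:300,::-1]
cv2.imwrite("pics/a3.png",np.hstack([cv2.resize(a,(320,400),interpolation=3),cv2.resize(b,(480,400),interpolation=3)]))
for l in("neck","tumbler","sanding_block","screwdriver"):
  print(l,[(round(d["confidence"],2),np.round(d["point"])) for d in silhouettes("top",l)])
E
```

```text
tool_pos [0.3454, -0.0394, 0.2795]
ee_rot [3.1403, 0.0007, 1.283]
wrist_force [0.7405, 1.5255, -0.4364]
wrist_torque [-0.0053, -0.0393, 0.018]
neck [(0.84, array([225., 288.])), (0.83, array([271., 230.]))]
tumbler [(0.7, array([199., 222.]))]
sanding_block [(0.71, array([240., 349.])), (0.61, array([227., 288.]))]
screwdriver [(0.59, array([180., 367.]))]
```

View pics/a3.png

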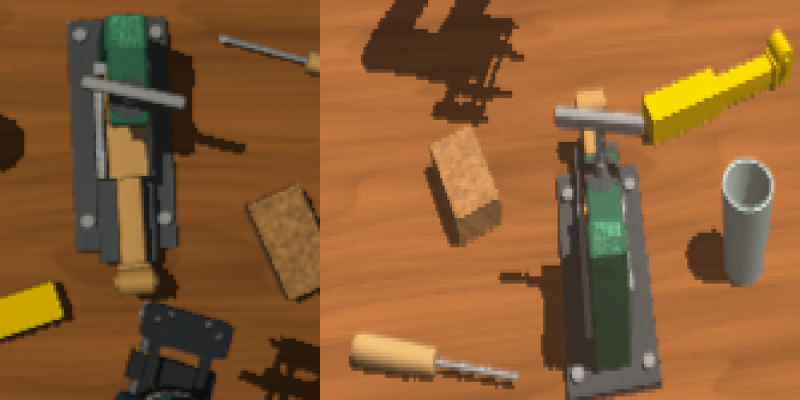

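The T-bar has turned and the neck's rear edge is unchanged (row ~216). The tumbler, sanding block and screwdriver are where they were, and the gripper is clear. Handing in.

```bash
python3 -c "
from bench import *;print(close_job())"
```

```text
the job is handed in; nothing more can be done
None
```

I slid the neck home, clamped it with one grasp of the T-bar, let go and handed the job in at about 16 s. No verdict came back.

- **Neck:** I gripped the shaft and slid it about 38.5 mm, until it stalled against the end stop with about 23 N at the wrist. In the top view the rear edge of its root block is level with the rail ends. It was at the same place (about row 216) after clamping.
- **Clamping:** I turned the tool about 1.85 rad clockwise. The torque was about 0.41 N m while running free. It rose from about 1.5 rad on to 0.67 N m, so the rise is 0.22 to 0.27 N m, or about 45 to 53 N of clamping force.
- **Bystanders:** The tumbler, sanding block and screwdriver are within 2 pixels of where they were at the start. The gripper is open and clear of everything.

**Readings that disagreed:**
- The torque readings scattered by about 0.05 N m, and the free value came out a little below the stated 0.45.
- In the last picture the bar's angle looks about 0.08 rad short of the tool's turn. That suggests a slight slip in the pads, so I went by the torque rather than the angle.
- During the slide I pressed down and sideways more than I needed to (up to about 18 N), and I corrected that as I went.

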